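# Post a small carton through the sprung flap of the stockroom returns box

## Robot

A 6-joint arm with a two-finger parallel gripper is mounted at the origin on the work surface. World frame = base frame: x ahead of the robot, y to its left, z up, the work surface at z = 0. Lengths are in m, angles in rad, forces in N, time in s.
With the tool pointing down it reaches from about 0.35 to 0.85 m from the base axis. Payload 8.1 kg.
Tool frame: the origin (TCP) lies midway between the tips of the shut fingers; the grasp point (between the pads) lies 19 mm behind it; z points along the fingers, x is the direction in which the jaws open and shut, and the axes are right-handed (so a half turn about z gives the same grasp; the last joint's range is limited). The gripper opens to 93 mm and grips with 3 to 60 N. Pads are 15 mm wide; open, the fingers measure 128 mm over their backs; the gripper's body (75 mm by 188 mm) begins 65 mm behind the grasp point.
Start: joints at [-1.285, 0.13, 1.488, -0, 1.523, -0.085], TCP at [0.217, -0.559, 0.219] pointing down, gripper open.
Joint ranges: [-2.96, 2.96], [-0.89, 2.26], [0.02, 2.5], [-1.34, 4.48], [0, 2.73], [-2.66, 2.66]. Speed limits (rad/s): [2.39, 2.39, 2.79, 3.14, 3.14, 3.14].

## Interface

Orientations are given as a unit quaternion [x, y, z, w].
In Python, from rig import r gives the robot as it stands. The module is installed in compiled form; this text tells all that it offers.
- The arm moves only by the shell command python3 -m jog 'ROWS'. ROWS is a JSON object of lists of equal length, an entry for each row: "translation": the shift along the tool's x, y, z in cm, a list of three; "twist": the turn about the tool's z in rad; "claw": the closure, from 0 (fully open) to 1 (shut). In form: {"translation": [[x, y, z], ...], "twist": [twist, ...], "claw": [claw, ...]}. A call has 1 to 5 rows; each row is the pose to reach, as a shift and turn from the pose commanded when the call began, along the tool's axes at that moment; what a row does not reach only later rows make up. A row lasts 1/8 s, in which the tool goes at most 62.5 mm and 10.7 degrees, less where a joint would pass 70% of its speed; a pose out of reach is approached as far as the arm can. A call with a gripper value outside its range is refused whole. The fingers move at their own pace and stop on an object; the grip force is fixed at half the most. Time passes only in rows, so rows that repeat a pose let the fingers close. It gives the time, the measured TCP pose, the force and the opening at its end, in the units of the state.
- r.observe(): the state, without advancing time (a new reading comes with each control period).
- r.snapshot(name): name is "side" or "top" or "wrist"; returns the picture (400x640x3 uint8, red, green, blue); there is no depth.
- r.get_calibration(name): a dict with "vertical_fov" (degrees; the focal length in pixels is half the picture's height over the tangent of half this angle, whatever the lens; pixels are square), "cx", "cy" (the principal point, pixels), "k1" (the pictures are not rectified: a ray, as slopes to the right and down, at radius r is drawn at 1 + k1 r^2 times it, then the intrinsics apply), "rvec" (rotation vector, rad) and "tvec" (3), from world to camera coordinates, as OpenCV has them. Camera axes: x right, y down, z forward; pixel columns grow to the right and rows downward; lengths in m; the calibration is good to about 2 mm. A picture is of the moment at which its call begins: read the wrist's pose just before it. get_calibration takes no time and is no camera call; for the wrist camera it gives the pose at the moment of the call.
- r.finish_job(): hands the job in, once; it reports no verdict.
The state is a dict: "clock": time; "q": joint angles; "joint_vel": joint speeds; "tau": joint torques, N m; "tcp_pos": TCP position; "tcp_rot": TCP orientation; "ft_force": force on the tool from outside, world axes, zero at the start; "wrist_torque": the same for the moment, N m; "finger_gap": finger opening in m.
Only numpy, scipy, OpenCV 4.12 (cv2) and the standard library are available. Lean on these libraries where they do the work, as an engineer would, in place of code of your own. Each camera call takes 0.05 s, during which the arm holds its last target.

## Task

Return the small cardboard carton that lies on the ledge of the grey steel returns box: hold the box's sprung flap in with one finger and, while it is held, push the carton off the ledge and into the box with the other finger, then draw the fingers out so that the flap shuts behind it. Only push: do not pinch, crush or lift the carton, and do not shove it against the flap, whose edge would tear it. Leave the brass coupling beside it and everything else on the bench where it is.

Things in the scene. Friction and masses are not known exactly. Their poses are not given: they have to be found in the camera images.
- returns_box: Fixed bench-top drop box of grey sheet steel, 320 mm deep (its x), 270 mm wide (its y), 181 mm high. Origin: centre of its underside, on the bench; its x is the direction in which things are pushed in, from the ledge towards the flap; z up. From front to back: feed ledge (x -160 to -30 mm), mouth with sloping flap (x -30 to 79), flat hood, top at z = 181 (x 79 to 160)
- sill (a point): Middle of the straight edge where the flat ledge ends and the mouth begins; the edge runs along the box's y; axes as the box. The ledge top is level with it, 130 mm above the bench, 130 mm long, open at the front, with side rims 10 mm high and 4 mm thick. The mouth is 254 mm wide; below it the box is hollow down to a mat 17 mm above the bench
- flap_hinge (a point): Middle of the flap's hinge line, at the flap's upper, rear edge: 109 mm behind the sill (box's x) and 51 mm above it; the line runs along the box's y. A finger standing upright in the mouth must stay in front of it. Axes as the box
- flap (a joint): Flap, an aluminium plate 244 mm wide, 120 mm long. 0 rad = shut: its upper face slopes at 25 degrees from the hinge down to the sill, level with the ledge there. Grows as its free edge goes down and inward; stop at 1.0. A spring shuts it in about 0.3 s when let go; it takes 1.5 N at the free edge to start it, 3 N at 0.6 rad, more nearer to the hinge
- flap_edge (a point): Middle of the flap's free edge (black rubber lip), upper face; at the sill when shut, moves with the flap. A fingertip 8 mm above ledge level, moved from the sill towards the hinge, presses the flap down: about 0.15 rad when the finger's far side is 46 mm past the sill, 0.35 at 66 mm, 0.62 at 85 mm
- carton_center (a point): Centre (half-way up) of the small brown carton to be returned: 38 mm (own x) by 52 mm (own y), 26 mm high, 56 to 112 g, clear tape and a white label on top. It lies flat on the ledge, left or right of the middle, its 52 mm side along the sill within 0.25 rad, its centre 33 to 47 mm short of the sill. It tips into the mouth by itself once its centre is a few mm past the sill
- coupling: Loose brass pipe coupling standing upright on the same ledge, on the other side of the middle from the carton: hexagonal, 36 mm across, 40 mm high, its axis at least 88 mm from the carton's centre. To be left alone. Origin: centre of its underside
- ball_valve: Loose brass ball valve with black lever on the bench, 92 x 36 x 52 mm, to be left alone. Origin: centre of its underside
- big_carton: Loose larger cardboard carton on the bench, 120 x 90 x 70 mm, to be left alone. Origin: centre of its underside
- tape_roll: Loose white roll of thread tape lying on the bench, 60 mm across, 19 mm high, to be left alone. Origin: centre of its underside
- paste_jar: Loose jar of jointing paste on the bench, 64 mm across, 75 mm high, to be left alone. Origin: centre of its underside
- copper_tee: Loose copper pipe tee lying on the bench, 66 x 55 x 33 mm, to be left alone. Origin: centre of its underside, at the run's middle
- drain_plug: Loose brass plug standing on the bench, 38 mm across, 55 mm high, to be left alone. Origin: centre of its underside
Mind the look-alikes: they are no part of the job. What is shaped like the part that bears carton_center but black is not meant.

How it is judged:
On the way, in this order (a step that is already met when the one before it is completed fails the run):
1. a finger holds the flap open (over 0.12 rad) while the carton still lies on the ledge, its centre over 10 mm short of the sill (value of joint flap above 0.12 rad and contact force between the fingers and flap above 0.2 N and z of carton_center in the frame of returns_box above 0.13 m and x of carton_center in the frame of returns_box below -0.04 m), for 0.1 s.
2. the carton's centre crosses the sill while a finger still holds the flap open over 0.2 rad (value of joint flap above 0.2 rad and contact force between the fingers and flap above 0.2 N and x of carton_center in the frame of returns_box above -0.032 m).
3. the carton is down inside the box (z of carton_center in the frame of returns_box below 0.085 m and x of carton_center in the frame of returns_box between -0.03 and 0.155 m and y of carton_center in the frame of returns_box between -0.13 and 0.13 m), for 0.1 s.
At the end, for the whole second after the job is handed in: The carton lies at rest inside the box (its centre beyond the sill, between the walls and under 85 mm above the bench) and the flap is shut to within 0.05 rad (all of step 3 and value of joint flap below 0.05 rad and linear speed of carton below 0.02 m/s); the robot touches nothing.
It fails at once if the carton is shoved against the flap (over 1 N) while it still lies on the ledge (contact force between carton and flap above 1 N and angle between carton_center's own z axis and vertical below 0.15 rad and z of carton_center in the frame of returns_box above 0.13 m).
It fails at once if the carton is lifted more than 10 mm off the ledge (z of carton_center in the frame of returns_box above 0.153 m).
It fails at once if the carton is pinched, pressed or crushed with more than 15 N (contact force between the fingers and carton above 15 N).
It fails at once if the coupling on the ledge is moved more than 15 mm (distance of coupling from where it was at the start of the episode above 0.015 m).
It fails at once if another thing on the bench is moved more than 20 mm (distance of any of ball_valve, big_carton, tape_roll, paste_jar, copper_tee, drain_plug from where it was at the start of the episode above 0.02 m).
It also fails if it takes over 32 s, if anything falls off the work surface, if the arm or the gripper's body presses on something with over 40 N, if the wrist force passes 120 N, or if a joint passes its speed limit or range.

## Working session

There is one attempt and no reset: what is moved stays moved. The work goes in short steps, Python scripts to look and compute and a shell command to move; the robot and the scene stay as the last step left them, time stands still between calls to the robot, and variables do not carry over. Pictures are saved under pics/ and viewed, and the job is handed in when it is done.

```bash
mkdir -p pics; cat > h.py <<'E'
import numpy as np,cv2
from rig import r
def cal(n):
    c=r.get_calibration(n);f=200/np.tan(np.radians(c["vertical_fov"])/2)
    R=cv2.Rodrigues(np.array(c["rvec"],float))[0];return f,c["cx"],c["cy"],c["k1"],R,np.array(c["tvec"],float)
def ray(C,u,v):
    f,cx,cy,k,R,t=C;d=np.array([(u-cx)/f,(v-cy)/f]);s=d.copy()
    for _ in range(30): s=d/(1+k*(s@s))
    return -R.T@t,R.T@np.array([s[0],s[1],1.])
def plane(C,u,v,z):
    o,d=ray(C,u,v);return o+d*(z-o[2])/d[2]
def proj(C,p):
    f,cx,cy,k,R,t=C;q=R@np.array(p,float)+t;s=q[:2]/q[2];s=s*(1+k*(s@s));return np.array([s[0]*f+cx,s[1]*f+cy])
def snap(n,name):
    im=r.snapshot(n);cv2.imwrite(f"pics/{name}.png",im[:,:,::-1]);return im
E
python3 - <<'E'
from h import *
print(r.observe())
for n in("top","side","wrist"):
    print(n,r.get_calibration(n)); snap(n,n+"0")
E
```

```text
{'clock': 0.0, 'q': array([-1.28539922e+00,  1.31167206e-01,  1.48927441e+00,  1.46766598e-05,
        1.52299794e+00, -8.54143180e-02]), 'joint_vel': array([ 6.02775895e-04,  5.72523008e-04,  3.33286173e-05, -7.28849853e-04,
       -1.04138769e-03,  4.36434889e-04]), 'tau': array([ 6.86650146e-04, -5.59847260e+01, -4.91764283e+01,  7.67987408e-02,
        3.58427502e-02, -1.72081386e-04]), 'tcp_pos': array([ 0.21728012, -0.55866456,  0.21758652]), 'tcp_rot': array([ 8.25339325e-01, -5.64636295e-01, -7.10261532e-04, -5.90208304e-04]), 'ft_force': array([-0.07621735, -0.10270291,  0.03082579]), 'wrist_torque': array([-0.01979574, -0.01842443, -0.01958293]), 'finger_gap': 0.09294030554665521}
top {'vertical_fov': 44.98532627598563, 'cx': 317.0238985199411, 'cy': 205.3759893007373, 'k1': -0.11615160375040483, 'rvec': array([ 2.15284452, -2.21654472,  0.06622048]), 'tvec': array([0.06173579, 0.57801561, 1.56961076])}
side {'vertical_fov': 46.95618064420078, 'cx': 314.6604934884371, 'cy': 202.54016956797, 'k1': 0.026469808316209178, 'rvec': array([ 0.25154976, -2.8057212 ,  1.20972797]), 'tvec': array([0.59025084, 0.11967132, 1.29832465])}
wrist {'vertical_fov': 65.83591238372306, 'cx': 320.65590508383644, 'cy': 202.0563473093001, 'k1': -0.04750539806438927, 'rvec': array([-2.39086339,  1.63502634,  0.23676594]), 'tvec': array([-0.59953197, -0.0329446 ,  0.39009568])}
```

View pics/top0.png

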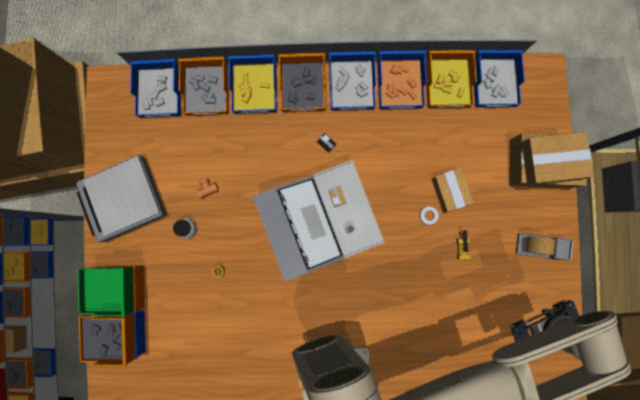

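View pics/side0.png

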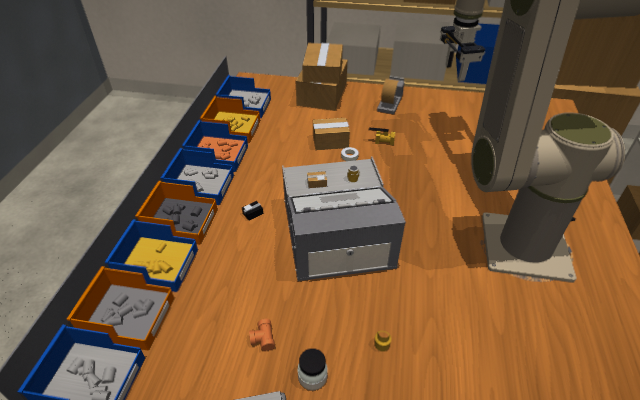

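View pics/wrist0.png

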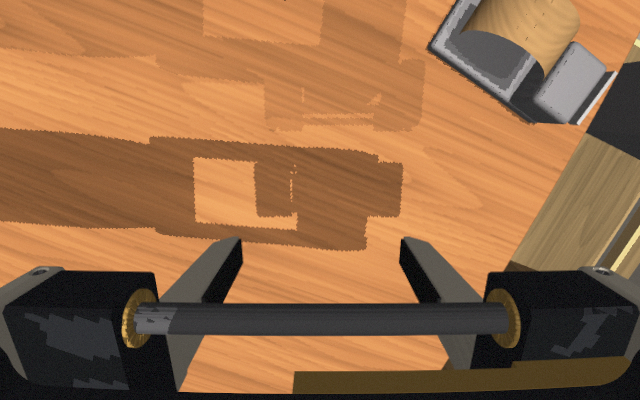

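The top view shows the box around (318,218), with its ledge to the right. The carton is near (337,196) and the coupling near (349,228). I'll zoom in.

```bash
python3 - <<'E'
from h import *
im=cv2.imread("pics/top0.png")[150:290,245:395]
cv2.imwrite("pics/topz.png",cv2.resize(im,None,fx=4.2,fy=4.2,interpolation=cv2.INTER_CUBIC))
im=cv2.imread("pics/side0.png")[145:285,270:420]
cv2.imwrite("pics/sidez.png",cv2.resize(im,None,fx=4.2,fy=4.2,interpolation=cv2.INTER_CUBIC))
E
```

```text
(no output)
```

View pics/topz.png

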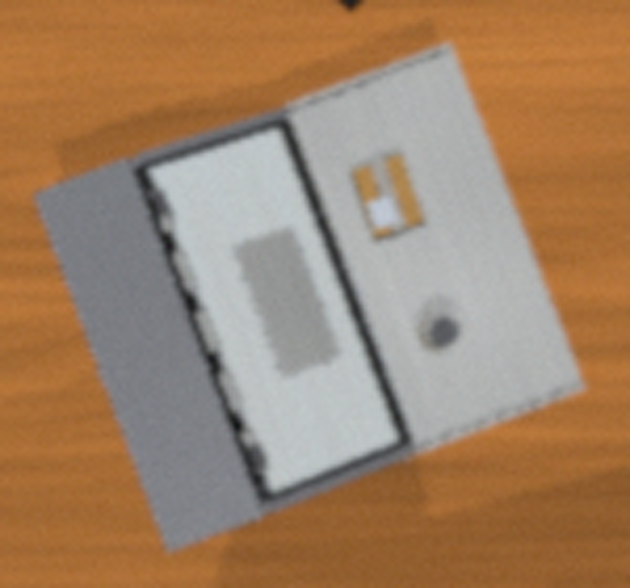

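View pics/sidez.png

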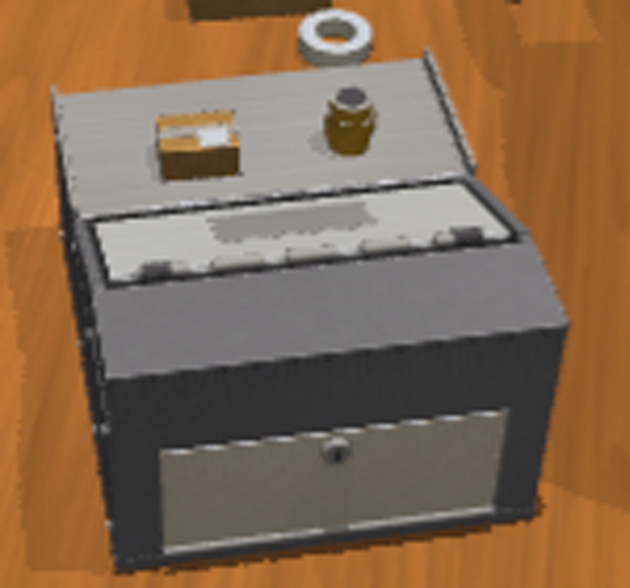

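```bash
cat > m.py <<'E'
from h import *
T=cal("top");S=cal("side")
t=lambda u,v:(245+(u+.5)/4.2-.5,150+(v+.5)/4.2-.5)
s=lambda u,v:(270+(u+.5)/4.2-.5,145+(v+.5)/4.2-.5)
P=lambda C,f,u,v,z:plane(C,*f(u,v),z)[:2]
rl,rr=P(T,t,35,195,.181),P(T,t,168,550,.181)
fl,fr=P(T,t,450,43,.14),P(T,t,583,385,.14)
print("corners",rl,rr,fl,fr, np.linalg.norm(rl-rr),np.linalg.norm(fl-fr),np.linalg.norm(rl-fl),np.linalg.norm(rr-fr))
# side hood corners: rear left/right top
a=[P(S,s,110,380,.181),P(S,s,568,323,.181),P(S,s,53,90,.14),P(S,s,428,52,.14)]
print("side",a)
# box x dir from fits
obj=np.array([[-.16,.135],[-.16,-.135],[.16,.135],[.16,-.135]])
def fit(ws):
    A=obj-obj.mean(0);W=np.array(ws);B=W-W.mean(0)
    th=np.arctan2((A[:,0]*B[:,1]-A[:,1]*B[:,0]).sum(),(A*B).sum())
    R=np.array([[np.cos(th),-np.sin(th)],[np.sin(th),np.cos(th)]]);o=W.mean(0)
    print("th",th,"o",o,"res",np.round(1e3*(W-o-obj@R.T),1).tolist());return th,o,R
# moving +x box = world +y(left in image); box y left of that = world -x (down in image)
th,o,R=fit([fr,fl,rr,rl])
th2,o2,R2=fit([a[3],a[2],a[1],a[0]])
th,o=(th+th2)/2,(o+o2)/2
R=np.array([[np.cos(th),-np.sin(th)],[np.sin(th),np.cos(th)]])
L=lambda w:np.round(1e3*R.T@(w-o),1)
for nm,C,f,c in(("T",T,t,[(350,165),(403,150),(427,222),(376,240)]),("S",S,s,[(157,119),(236,110),(239,148),(160,152)])):
    c=np.array([L(P(C,f,*p,.156)) for p in c]);print(nm,c.tolist(),c.mean(0))
print("coupl T",L(P(T,t,440,333,.17)),"S",L(P(S,s,352,99,.17)))
print("sill pts",L(P(T,t,290,120,.13)),L(P(T,t,405,440,.13)), L(P(S,s,88,215,.13)),L(P(S,s,470,180,.13)))
print("final",th,o)
E
python3 m.py
```

```text
corners [0.6021315  0.23330438] [0.35051527 0.1455631 ] [ 0.70805023 -0.06607993] [ 0.45662896 -0.15369944] 0.26647563043342337 0.26625144614098784 0.3175684767999453 0.31751879137878186
side [array([0.60078935, 0.23800119]), array([0.35026583, 0.14799138]), array([ 0.70573297, -0.0579108 ]), array([ 0.45446696, -0.14565907])]
th 1.9091363304328208 o [0.52933149 0.03977203] res [[1.5, 2.3], [-1.7, 0.3], [1.6, -0.3], [-1.4, -2.2]]
th 1.911508008242804 o [0.52781378 0.04560568] res [[0.4, 4.6], [-2.8, 2.2], [3.2, -3.3], [-0.8, -3.5]]
T [[-61.2, -74.6], [-100.6, -70.9], [-97.8, -16.4], [-59.0, -17.6]] [-79.65  -44.875]
S [[-91.9, -69.7], [-92.6, -16.1], [-53.7, -21.0], [-58.2, -72.7]] [-74.1   -44.875]
coupl T [-76.7  60.8] S [-74.5  58.6]
sill pts [ -33.5 -123.5] [-27.3 124.1] [ -33.6 -124.2] [-26.4 130. ]
final 1.9103221693378125 [0.52857263 0.04268885]
```

```bash
cat > g.py <<'E'
import sys
from h import *
from scipy.spatial.transform import Rotation as Ro
th=1.910;o=np.array([.5286,.0427])
R=np.array([[np.cos(th),-np.sin(th)],[np.sin(th),np.cos(th)]])
def go(bx,by,z,yaw=-.568):
    s=r.observe();M=Ro.from_quat(s["tcp_rot"]).as_matrix();p=s["tcp_pos"]
    w=np.r_[o+R@np.array([bx,by])/1e3,z]
    cy=np.arctan2(M[1,0],M[0,0])
    print("t",s["clock"],"box",np.round(1e3*R.T@(p[:2]-o),1),"z",p[2].round(4),"yaw",cy.round(3),"F",s["ft_force"].round(2))
    print("tgt world",w.round(3),"shift cm",(M.T@(w-p)*100).round(2),"twist",round(-(yaw-cy),3))
if __name__=="__main__": go(*map(float,sys.argv[1:]))
E
python3 g.py -83 -11 .26
```

```text
t 0.15 box [-463.6  493.7] z 0.2178 yaw -1.2 F [ 0.54 -0.47  0.53]
tgt world [ 0.567 -0.032  0.26 ] shift cm [-36.46 -51.64  -4.16] twist -0.632
```

```bash
python3 -m jog '{"translation":[[0,0,-4.2],[-4,-5,-4.2],[-7,-10,-4.2],[-11,-15,-4.2],[-14,-20,-4.2]],"twist":[0,-0.15,-0.3,-0.45,-0.6],"claw":[0,0,0,0,0]}'; python3 g.py -83 -11 .26
```

```text
clock: 0.78
tcp_pos: [0.3536, -0.3544, 0.2605]
tcp_rot: [0.956, -0.293, -0.0, -0.0]
ft_force: [1.3, 0.0, 0.2]
finger_gap: 0.0933
t 0.775 box [-316.2  297.1] z 0.2605 yaw -0.595 F [1.25 0.04 0.25]
tgt world [ 0.567 -0.032  0.26 ] shift cm [ -0.46 -38.64   0.05] twist -0.027
```

```bash
python3 -m jog '{"translation":[[0,-5,0],[0,-11,0],[0,-17,0],[0,-23,0],[0,-28,0]],"twist":[-0.03,-0.03,-0.03,-0.03,-0.03],"claw":[0,0,0,0,0]}' && python3 -m jog '{"translation":[[0,-5,0],[-0.2,-9,0],[-0.5,-10.6,0],[-0.5,-10.6,0]],"twist":[0,0,0,0],"claw":[0,0,0,0]}'; python3 g.py -83 -11 .26
python3 - <<'E'
from h import *
print(r.get_calibration("wrist"))
for n in("wrist","top","side"):snap(n,n+"1")
im=cv2.imread("pics/top1.png")[150:290,245:395]
cv2.imwrite("pics/top1z.png",cv2.resize(im,None,fx=4.2,fy=4.2,interpolation=cv2.INTER_CUBIC))
E
```

```text
clock: 1.4
tcp_pos: [0.512, -0.123, 0.2605]
tcp_rot: [0.96, -0.281, -0.0, -0.0]
ft_force: [0.3, -1.5, -0.4]
finger_gap: 0.0934
clock: 1.9
tcp_pos: [0.564, -0.0328, 0.2603]
tcp_rot: [0.96, -0.28, -0.0, 0.0]
ft_force: [0.2, -0.1, 0.2]
finger_gap: 0.093
t 1.9 box [-83.   -8.3] z 0.2603 yaw -0.568 F [ 0.24 -0.12  0.21]
tgt world [ 0.567 -0.032  0.26 ] shift cm [ 0.17 -0.21  0.03] twist -0.0
{'vertical_fov': 65.83591238372306, 'cx': 320.65590508383644, 'cy': 202.0563473093001, 'k1': -0.04750539806438927, 'rvec': array([-2.74853632,  0.80263995,  0.11595426]), 'tvec': array([-0.49321188,  0.2194205 ,  0.50846072])}
```

View pics/wrist1.png

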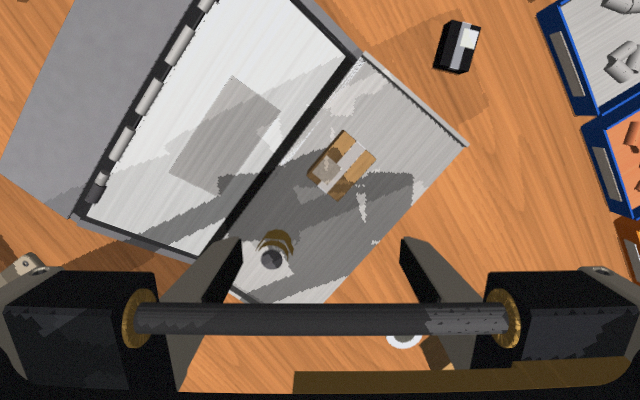

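View pics/side1.png

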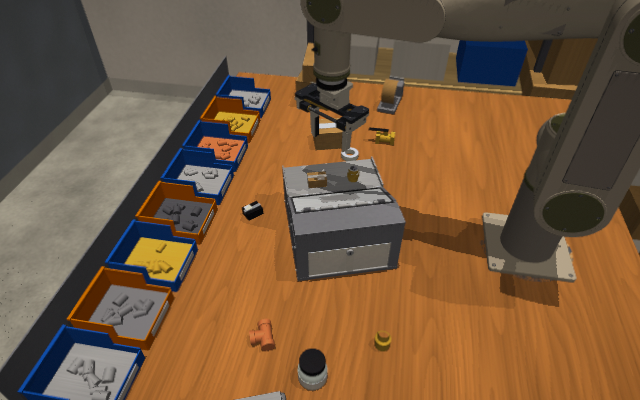

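The wrist view shows the carton at about (341,165), the coupling at (273,255) and the sill line running from (355,58) to (205,260). I'll zoom in to measure these.

```bash
python3 - <<'E'
import cv2
im=cv2.imread("pics/wrist1.png")[40:290,200:480]
cv2.imwrite("pics/w1z.png",cv2.resize(im,None,fx=2.4,fy=2.4,interpolation=cv2.INTER_CUBIC))
E
```

```text
(no output)
```

View pics/w1z.png

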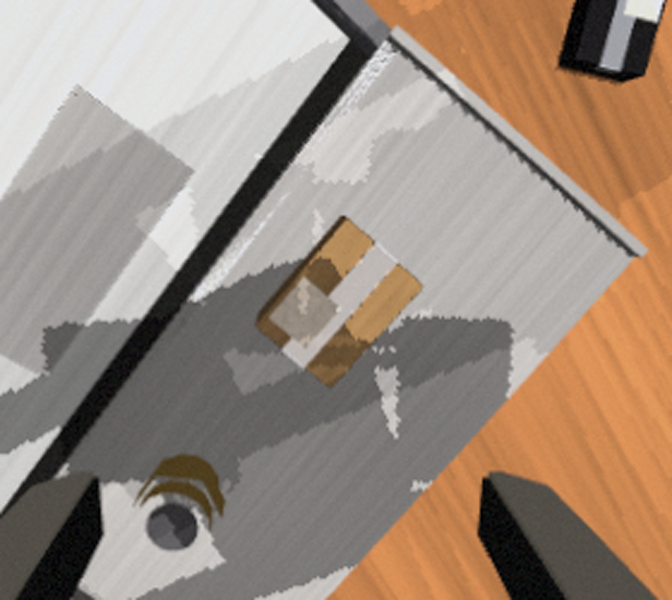

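View pics/top1z.png

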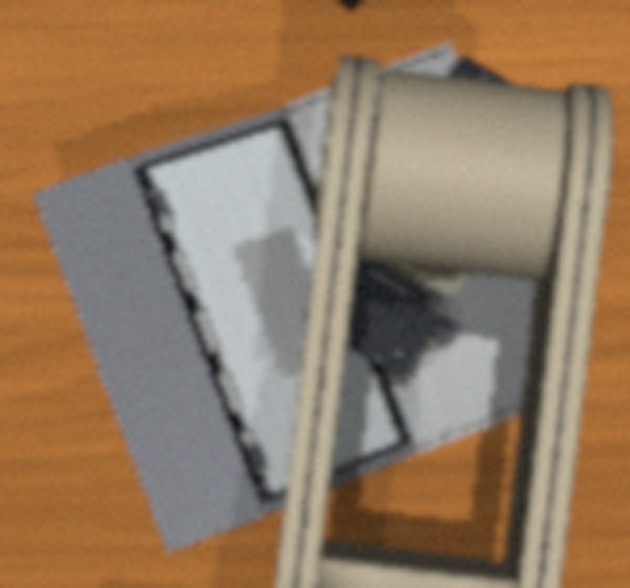

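```bash
python3 - <<'E'
from g import *
W=cal("wrist")
f=lambda u,v,z:np.round(1e3*R.T@(plane(W,200+(u+.5)/2.4-.5,40+(v+.5)/2.4-.5,z)[:2]-o),1)
c=np.array([f(*p,.156) for p in[(347,217),(423,288),(332,386),(262,326)]]);print(c.tolist(),c.mean(0))
print("sill",f(383,45,.13),f(205,280,.13),f(40,490,.13))
print("front",f(630,260,.13),f(332,600,.13))
print("coup top",f(171,527,.17))
for p in [(640,252),(395,30)]: print("rim",f(*p,.14))
# fingertips projection
s=r.observe()
E
```

```text
[[-62.0, -69.7], [-99.9, -67.1], [-96.9, -17.6], [-62.0, -19.7]] [-80.2   -43.525]
sill [ -35.6 -126.6] [-35.2 -15.9] [-31.9 102.3]
front [-164.3 -126.8] [-166.5   66.6]
coup top [-80.4  61.1]
rim [-160.8 -129.5]
rim [ -35.8 -131.1]
```

```bash
sed -i 's/\[.5286,.0427\]/[.5293,.0398]/' g.py; python3 g.py -82 -10 .138
```

```text
t 2.05 box [-81.5  -7.8] z 0.2607 yaw -0.571 F [-0.69 -0.28 -0.  ]
tgt world [ 0.566 -0.034  0.138] shift cm [ 0.17 -0.15 12.27] twist -0.003
```

```bash
python3 -m jog '{"translation":[[0.2,-0.15,2],[0.2,-0.15,6],[0.2,-0.15,9],[0.2,-0.15,9],[0.2,-0.15,9]],"twist":[0,0,0,0,0],"claw":[0,0,0,0,0]}'; python3 g.py -82 -10 .138
python3 - <<'E'
from h import *
for n in("wrist","side"):snap(n,n+"2")
im=cv2.imread("pics/side2.png")[105:245,270:420]
cv2.imwrite("pics/s2z.png",cv2.resize(im,None,fx=4.2,fy=4.2,interpolation=cv2.INTER_CUBIC))
E
```

```text
clock: 2.68
tcp_pos: [0.567, -0.0336, 0.1714]
tcp_rot: [0.96, -0.281, 0.0, -0.0]
ft_force: [-0.4, -0.2, 0.8]
finger_gap: 0.0928
t 2.675 box [-81.7 -11.1] z 0.1714 yaw -0.571 F [-0.44 -0.19  0.78]
tgt world [ 0.566 -0.034  0.138] shift cm [-0.05  0.11  3.34] twist -0.003
```

View pics/wrist2.png

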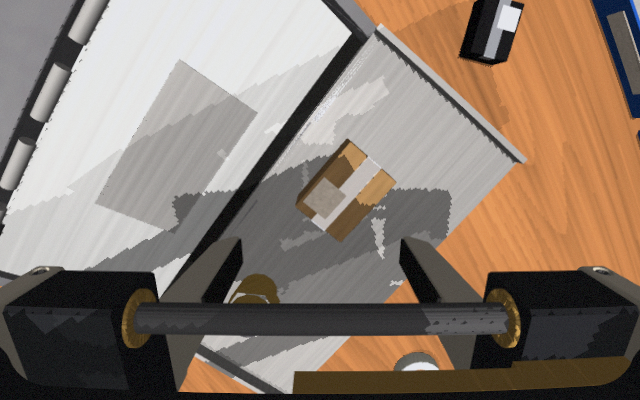

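View pics/s2z.png

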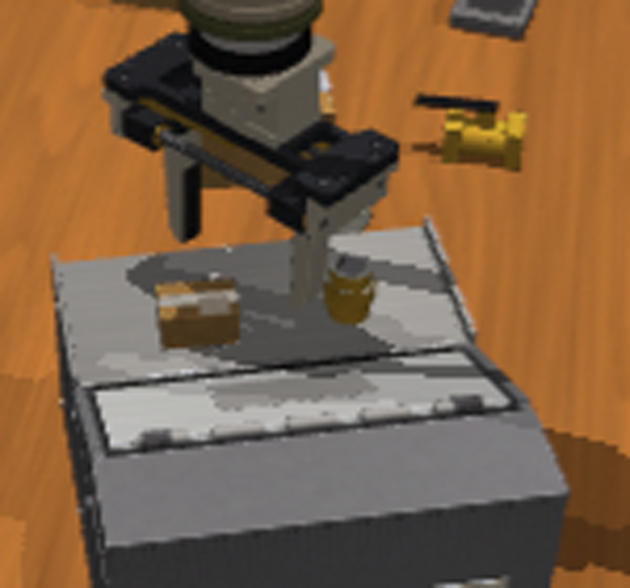

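The side view shows finger A (right, tip near zoom (308,305)) beside the coupling and clear of it. Finger B (185,235) is behind the carton. I'll lower the last 33 mm.

```bash
python3 -m jog '{"translation":[[0,0.1,1.5],[0,0.1,2.8],[0,0.1,3.3],[0,0.1,3.3]],"twist":[0,0,0,0],"claw":[0,0,0,0]}'; python3 g.py -62 -10 .138
python3 - <<'E'
from h import *
for n in("wrist","side"):snap(n,n+"3")
im=cv2.imread("pics/side3.png")[105:245,270:420]
cv2.imwrite("pics/s3z.png",cv2.resize(im,None,fx=4.2,fy=4.2,interpolation=cv2.INTER_CUBIC))
E
```

```text
clock: 3.28
tcp_pos: [0.5656, -0.0338, 0.1367]
tcp_rot: [0.96, -0.281, -0.001, 0.0]
ft_force: [0.2, 0.4, 0.2]
finger_gap: 0.0928
t 3.275 box [-81.4  -9.7] z 0.1367 yaw -0.57 F [0.24 0.36 0.24]
tgt world [ 0.559 -0.015  0.138] shift cm [-1.52 -1.22 -0.13] twist -0.002
```

View pics/wrist3.png

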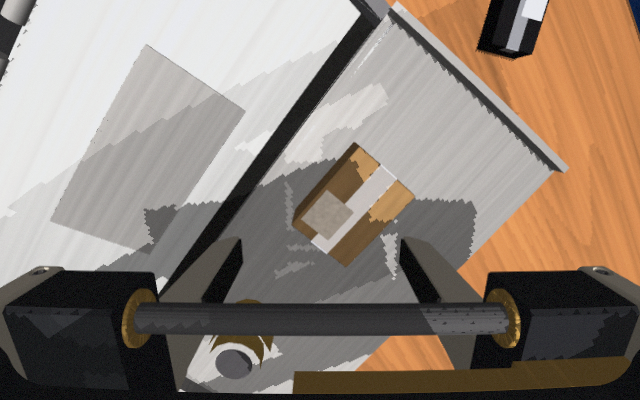

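View pics/s3z.png

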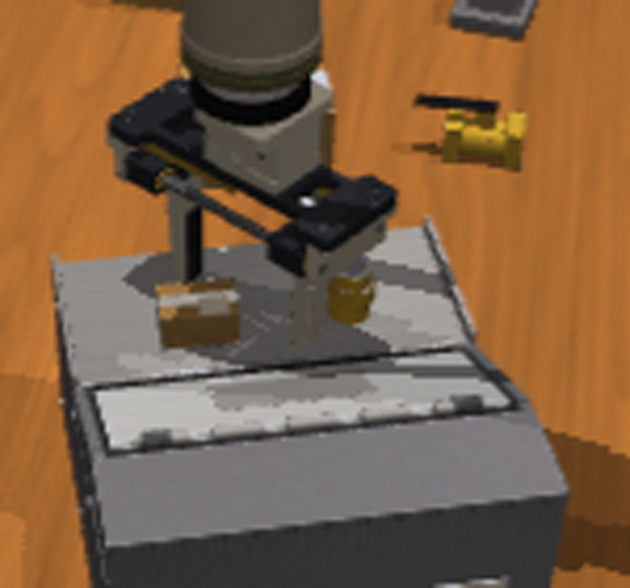

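Both fingers are placed as planned. I'll advance 25 mm along the box's x.

```bash
python3 -m jog '{"translation":[[-0.5,-0.4,-0.1],[-1.0,-0.75,-0.1],[-1.4,-1.1,-0.1],[-1.8,-1.4,-0.1],[-2.0,-1.55,-0.1]],"twist":[0,0,0,0,0],"claw":[0,0,0,0,0]}'; python3 g.py -36 -10 .138
python3 - <<'E'
from h import *
for n in("wrist","side"):snap(n,n+"4")
im=cv2.imread("pics/side4.png")[105:245,270:420]
cv2.imwrite("pics/s4z.png",cv2.resize(im,None,fx=4.2,fy=4.2,interpolation=cv2.INTER_CUBIC))
E
```

```text
clock: 4.0
tcp_pos: [0.5577, -0.0098, 0.1388]
tcp_rot: [0.96, -0.281, 0.0, 0.0]
ft_force: [0.6, -2.1, 0.3]
finger_gap: 0.0931
t 4.0 box [-56.2 -10.3] z 0.1388 yaw -0.57 F [ 0.61 -2.12  0.26]
tgt world [0.551 0.009 0.138] shift cm [-1.61 -1.22  0.08] twist -0.002
```

View pics/wrist4.png

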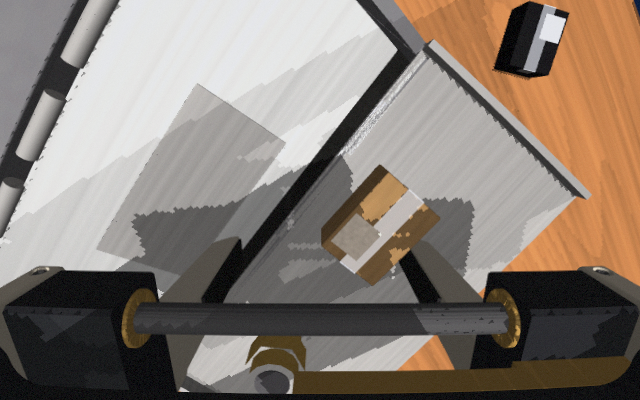

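View pics/s4z.png

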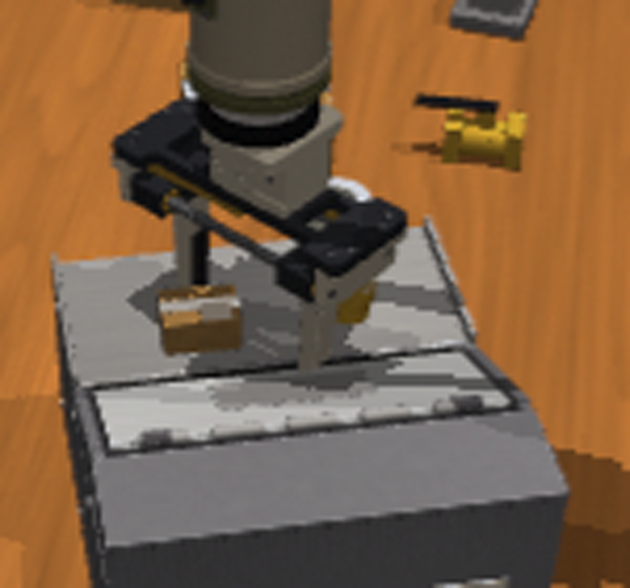

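```bash
python3 - <<'E'
import cv2
im=cv2.imread("pics/wrist4.png")[140:310,130:460]
cv2.imwrite("pics/w4z.png",cv2.resize(im,None,fx=2.4,fy=2.4,interpolation=cv2.INTER_CUBIC))
E
```

```text
(no output)
```

View pics/w4z.png

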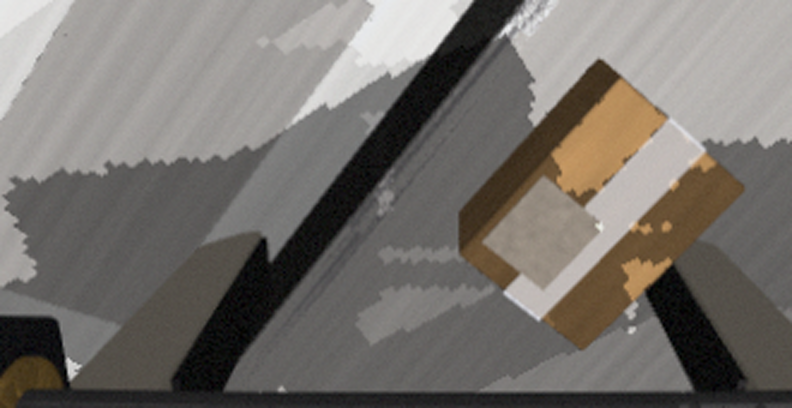

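```bash
cat > c.py <<'E'
from g import *
def corners(off,sc,pts,W=None):
    W=W or cal("wrist")
    f=lambda u,v,z:np.round(1e3*R.T@(plane(W,off[0]+(u+.5)/sc-.5,off[1]+(v+.5)/sc-.5,z)[:2]-o),1)
    return f
E
python3 - <<'E'
from c import *
f=corners((130,140),2.4,0)
c=np.array([f(*p,.156) for p in[(618,80),(744,187),(582,350),(476,242)]]);print(c.tolist(),c.mean(0))
b=[f(*p,.13) for p in[(600,58),(460,212),(460,250)]];print(b)
print("sill",f(505,45,.13),f(300,305,.13),"tips A B",f(265,237,.139),f(672,268,.139))
E
```

```text
[[-51.4, -69.5], [-88.0, -68.8], [-86.3, -17.7], [-50.7, -23.8]] [-69.1  -44.95]
[array([-52.2, -70.3]), array([-50. , -19.3]), array([-56.4, -11.1])]
sill [-32.5 -58.9] [-33.   27.1] tips A B [-14.7  12. ] [-97.9 -42.3]
```

The carton is square to the sill and its centre is about 37 mm short. Finger A is about 31 mm past the sill. Both match the plan, so I'll advance 19 mm for step 1.

```bash
python3 -m jog '{"translation":[[-0.4,-0.3,0],[-0.8,-0.6,0],[-1.2,-0.9,0],[-1.5,-1.15,0],[-1.5,-1.15,0]],"twist":[0,0,0,0,0],"claw":[0,0,0,0,0]}'; python3 g.py -18 -10 .138
python3 - <<'E'
from h import *
for n in("wrist","side"):snap(n,n+"5")
im=cv2.imread("pics/side5.png")[105:245,270:420]
cv2.imwrite("pics/s5z.png",cv2.resize(im,None,fx=4.2,fy=4.2,interpolation=cv2.INTER_CUBIC))
im=cv2.imread("pics/wrist5.png")[140:310,130:460]
cv2.imwrite("pics/w5z.png",cv2.resize(im,None,fx=2.4,fy=2.4,interpolation=cv2.INTER_CUBIC))
E
```

```text
clock: 4.72
tcp_pos: [0.5512, 0.0082, 0.1388]
tcp_rot: [0.96, -0.281, -0.0, -0.0]
ft_force: [0.6, -1.0, 2.6]
finger_gap: 0.0931
t 4.725 box [-37.1 -10.1] z 0.1388 yaw -0.57 F [ 0.65 -1.01  2.62]
tgt world [0.545 0.026 0.138] shift cm [-1.51 -1.16  0.08] twist -0.002
```

View pics/w5z.png

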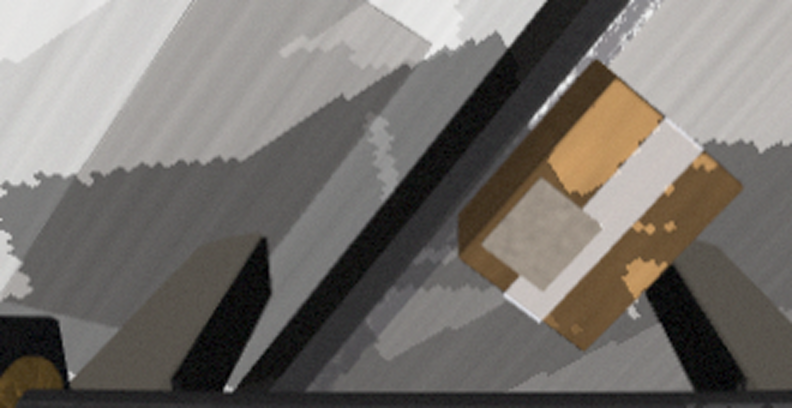

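View pics/s5z.png

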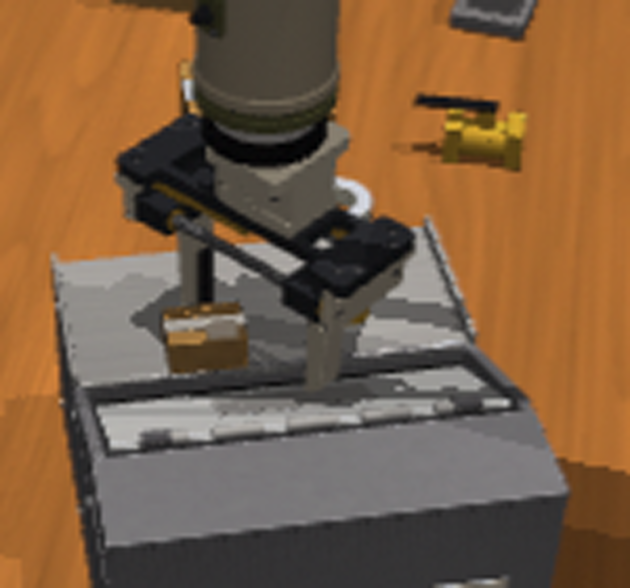

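The flap is visibly held down, and the carton rides square with its front edge near the sill. I'll go 5 mm more, hold so that step 1 is certain, then look again.

```bash
python3 -m jog '{"translation":[[-0.2,-0.15,0],[-0.4,-0.3,0],[-0.4,-0.3,0],[-0.4,-0.3,0]],"twist":[0,0,0,0],"claw":[0,0,0,0]}'; python3 g.py -18 -10 .138
python3 - <<'E'
from h import *
for n in("wrist",):snap(n,n+"6")
im=cv2.imread("pics/wrist6.png")[140:310,130:460]
cv2.imwrite("pics/w6z.png",cv2.resize(im,None,fx=2.4,fy=2.4,interpolation=cv2.INTER_CUBIC))
E
```

```text
clock: 5.32
tcp_pos: [0.5495, 0.0125, 0.1387]
tcp_rot: [0.96, -0.281, -0.0, -0.0]
ft_force: [0.4, -2.9, 2.0]
finger_gap: 0.0926
t 5.325 box [-32.5 -10. ] z 0.1387 yaw -0.57 F [ 0.39 -2.94  1.95]
tgt world [0.545 0.026 0.138] shift cm [-1.14 -0.9   0.07] twist -0.002
```

View pics/w6z.png

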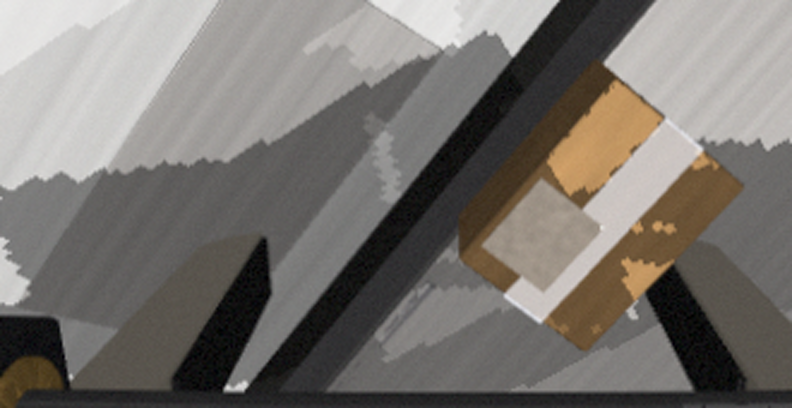

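Step 1 conditions have now held for over 0.4 s, with the carton still about 13 mm short. Next I push it over the sill.

```bash
python3 -m jog '{"translation":[[-0.4,-0.3,0],[-0.8,-0.6,0],[-1.2,-0.9,0],[-1.6,-1.25,0],[-1.75,-1.35,0]],"twist":[0,0,0,0,0],"claw":[0,0,0,0,0]}'; python3 g.py -5 -10 .138
python3 - <<'E'
from h import *
for n in("wrist","side"):snap(n,n+"7")
im=cv2.imread("pics/side7.png")[105:245,270:420]
cv2.imwrite("pics/s7z.png",cv2.resize(im,None,fx=4.2,fy=4.2,interpolation=cv2.INTER_CUBIC))
im=cv2.imread("pics/wrist7.png")[140:310,130:460]
cv2.imwrite("pics/w7z.png",cv2.resize(im,None,fx=2.4,fy=2.4,interpolation=cv2.INTER_CUBIC))
E
```

```text
clock: 6.0
tcp_pos: [0.542, 0.0335, 0.1386]
tcp_rot: [0.96, -0.281, 0.0, 0.0]
ft_force: [0.1, -0.8, -0.1]
finger_gap: 0.0929
t 6.0 box [-10.1  -9.9] z 0.1386 yaw -0.57 F [ 0.05 -0.78 -0.13]
tgt world [0.54  0.038 0.138] shift cm [-0.4  -0.32  0.06] twist -0.002
```

View pics/w7z.png

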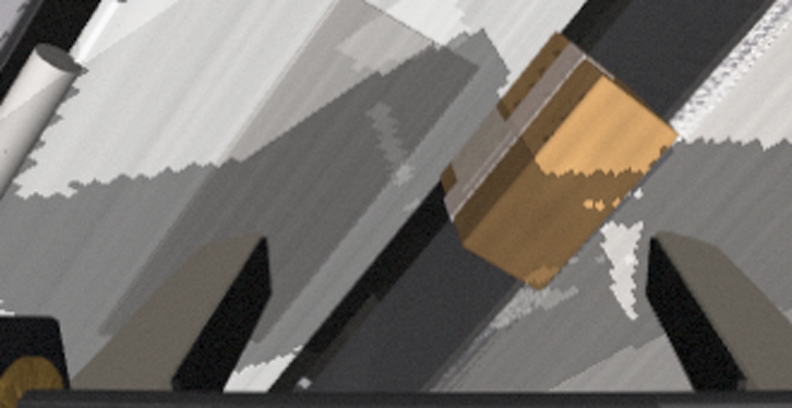

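View pics/s7z.png

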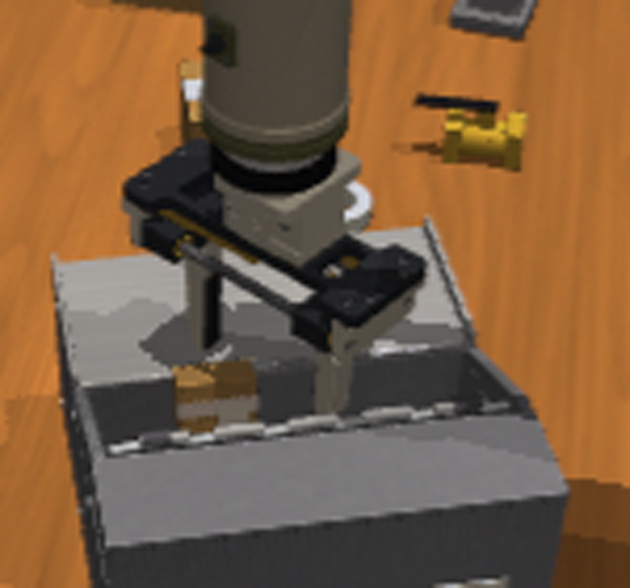

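The carton is tipping into the mouth (zoom (215,395) in the side view). I'll hold still and let it fall.

```bash
python3 -m jog '{"translation":[[0,0,0],[0,0,0],[0,0,0]],"twist":[0,0,0],"claw":[0,0,0]}'
python3 - <<'E'
from h import *
for n in("wrist","side"):snap(n,n+"8")
a=cv2.imread("pics/side8.png")[105:245,270:420]
b=cv2.imread("pics/wrist8.png")
a=cv2.resize(a,(430,400),interpolation=cv2.INTER_CUBIC);b=b[100:350,130:460];b=cv2.resize(b,(370,280))
b=cv2.copyMakeBorder(b,0,120,0,0,cv2.BORDER_CONSTANT)
cv2.imwrite("pics/c8.png",np.hstack([a,b]))
E
```

```text
clock: 6.48
tcp_pos: [0.542, 0.0334, 0.1387]
tcp_rot: [0.96, -0.281, -0.0, -0.0]
ft_force: [0.6, -0.9, 2.1]
finger_gap: 0.0926
```

View pics/c8.png

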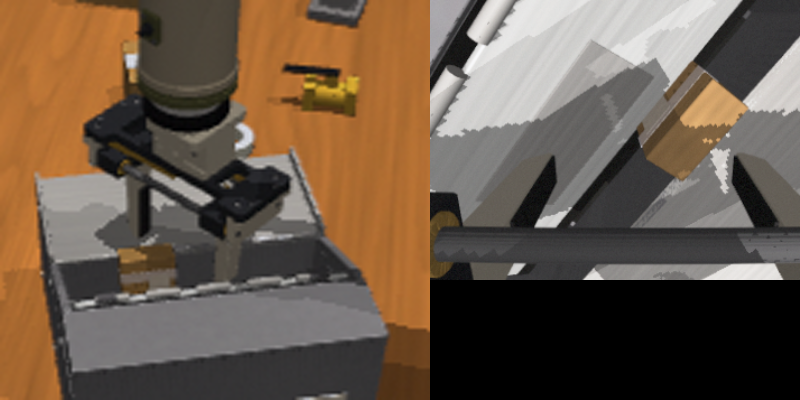

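The carton stands tipped between the sill and the flap edge, because the gap is still too narrow. I'll open the flap further.

```bash
python3 -m jog '{"translation":[[-0.3,-0.25,0],[-0.6,-0.45,0],[-0.75,-0.6,0],[-0.75,-0.6,0],[-0.75,-0.6,0]],"twist":[0,0,0,0,0],"claw":[0,0,0,0,0]}'
python3 - <<'E'
from h import *
for n in("wrist","side"):snap(n,n+"9")
a=cv2.imread("pics/side9.png")[105:245,270:420]
b=cv2.imread("pics/wrist9.png")
a=cv2.resize(a,(430,400),interpolation=cv2.INTER_CUBIC);b=b[100:350,130:460];b=cv2.resize(b,(370,280))
b=cv2.copyMakeBorder(b,0,120,0,0,cv2.BORDER_CONSTANT)
cv2.imwrite("pics/c9.png",np.hstack([a,b]))
E
python3 g.py 0 -10 .138
```

```text
clock: 7.2
tcp_pos: [0.5389, 0.0421, 0.1385]
tcp_rot: [0.96, -0.281, 0.0, 0.0]
ft_force: [1.8, -5.2, 0.4]
finger_gap: 0.0934
t 7.3 box [-1.1 -9.8] z 0.1385 yaw -0.57 F [ 1.69 -4.6  -0.08]
tgt world [0.539 0.043 0.138] shift cm [-0.07 -0.08  0.05] twist -0.002
```

View pics/c9.png

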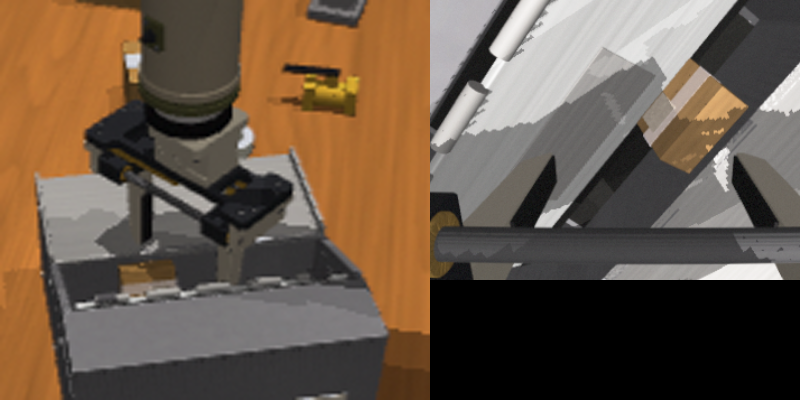

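The carton has sunk lower but still rests on the flap edge. I'll advance a few mm more.

```bash
python3 -m jog '{"translation":[[-0.2,-0.2,0.1],[-0.4,-0.35,0.2],[-0.5,-0.4,0.2],[-0.5,-0.4,0.2]],"twist":[0,0,0,0],"claw":[0,0,0,0]}'
python3 - <<'E'
from h import *
for n in("wrist","side"):snap(n,n+"10")
a=cv2.imread("pics/side10.png")[105:245,270:420]
b=cv2.imread("pics/wrist10.png")
a=cv2.resize(a,(430,400),interpolation=cv2.INTER_CUBIC);b=b[100:350,130:460];b=cv2.resize(b,(370,280))
b=cv2.copyMakeBorder(b,0,120,0,0,cv2.BORDER_CONSTANT)
cv2.imwrite("pics/c10.png",np.hstack([a,b]))
E
python3 g.py 0 -10 .138
```

```text
clock: 7.8
tcp_pos: [0.5373, 0.0473, 0.1367]
tcp_rot: [0.96, -0.281, 0.001, 0.001]
ft_force: [3.5, -8.5, -0.6]
finger_gap: 0.0928
t 7.9 box [  4.3 -10.1] z 0.1367 yaw -0.57 F [ 3.28 -8.67 -0.13]
tgt world [0.539 0.043 0.138] shift cm [ 0.34  0.27 -0.13] twist -0.002
```

View pics/c10.png

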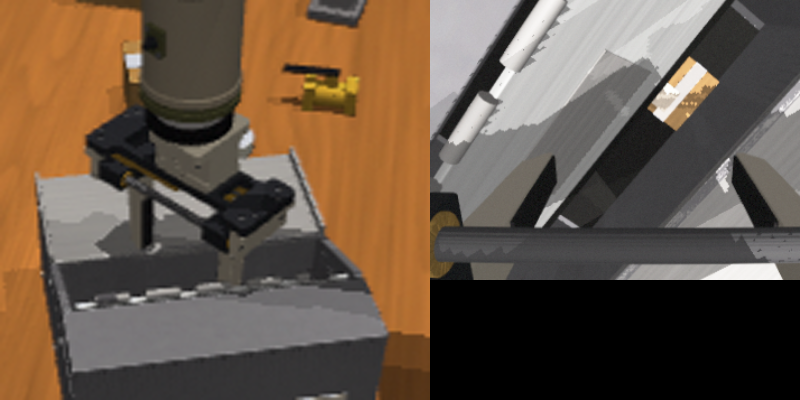

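The carton has dropped to the mat (tape side up, small in the wrist view near (690,90)). I'll draw the fingers back along the way they came in, then lift.

```bash
python3 -m jog '{"translation":[[0.8,0.6,-0.2],[2.0,1.55,-0.2],[3.4,2.65,-0.2],[5.0,3.9,-0.2],[6.3,4.9,-0.2]],"twist":[0,0,0,0,0],"claw":[0,0,0,0,0]}' && python3 -m jog '{"translation":[[0.3,0.2,0],[0.3,0.2,-3],[0.3,0.2,-8],[0.3,0.2,-12],[0.3,0.2,-12]],"twist":[0,0,0,0,0],"claw":[0,0,0,0,0]}' && python3 g.py -82 -10 .26
python3 - <<'E'
from h import *
for n in("wrist","side"):snap(n,n+"11")
a=cv2.imread("pics/side11.png")[105:245,270:420]
b=cv2.imread("pics/wrist11.png")
a=cv2.resize(a,(430,400),interpolation=cv2.INTER_CUBIC);b=cv2.resize(b,(370,231))
b=cv2.copyMakeBorder(b,0,169,0,0,cv2.BORDER_CONSTANT)
cv2.imwrite("pics/c11.png",np.hstack([a,b]))
E
```

```text
clock: 8.52
tcp_pos: [0.5635, -0.0282, 0.138]
tcp_rot: [0.96, -0.281, -0.001, 0.0]
ft_force: [0.0, -0.1, -0.9]
finger_gap: 0.093
clock: 9.15
tcp_pos: [0.567, -0.0302, 0.2631]
tcp_rot: [0.96, -0.281, 0.003, -0.001]
ft_force: [0.4, -0.1, -0.5]
finger_gap: 0.0931
t 9.15 box [-78.5 -12.3] z 0.2631 yaw -0.57 F [ 0.39 -0.14 -0.47]
tgt world [ 0.566 -0.034  0.26 ] shift cm [0.13 0.39 0.31] twist -0.002
```

View pics/c11.png

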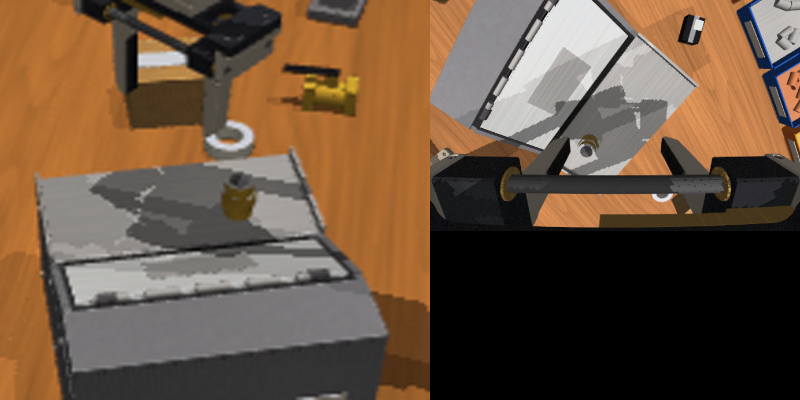

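The flap is shut, the ledge holds only the coupling, which stands where it was, and the gripper is clear. I'll settle briefly and hand in.

```bash
python3 -m jog '{"translation":[[0,0,0],[0,0,0],[0,0,0]],"twist":[0,0,0],"claw":[0,0,0]}' && python3 -c "
from rig import r
print(r.finish_job())"
```

```text
clock: 9.62
tcp_pos: [0.5646, -0.0301, 0.2577]
tcp_rot: [0.96, -0.281, -0.001, 0.0]
ft_force: [0.1, 0.8, -0.3]
finger_gap: 0.0927
the job is handed in; nothing more can be done
None
```

The carton is in the returns box and the job was handed in at about 9.6 s; the interface gives no verdict. With the gripper fully open and turned, one finger held the flap in while the other pushed the carton squarely over the sill.

**What happened:** The carton first hung tipped between the sill and the flap edge. I moved the fingers about 14 mm further in to open the flap wider, and it dropped to the mat. Then I drew the fingers out and lifted them clear.

**Last checks:**
- **Carton:** It was seen lying low in the box, tape side up, while the flap was still open. It can't be seen with the flap shut.
- **Flap and ledge:** The pictures show the flap shut. Only the coupling is left on the ledge, where it looks unmoved.
- **Robot:** The fingers touch nothing. The highest total wrist force I read was about 9 N.

**Not measured directly:**
- **Flap angle:** I worked it out from how far the finger was past the sill and from the pictures.
- **Contact forces:** I had only the wrist reading, so the separate forces on carton and flap were not checked.
- **Camera disagreement:** The side camera placed the box about 6 mm from where the top camera did. I used the top camera, which agreed with the wrist camera to within a few mm.

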